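Fit the rotor onto a bench centrifuge

TASK

Take the blue rotor out of its wooden stand, where it stands on edge, lay it flat on the free chest top between stand and centrifuge with its black knob up and let go of it. Then take it by the knob, set it on the centrifuge's spindle and, pressing lightly, turn it until its slots drop over the spindle's cross pins and it sits fully home and level; leave it there. Do not disturb the tape roll, pocket scale, weight or black stopper.

Things in the scene. Friction and masses are not known exactly. Their poses are not given: they have to be found in the camera images.
- rotor_mid (a point): Centre of the rotor's blue disc (90 mm in diameter, 10 mm thick), half-way through its thickness, on its axis; z = the axis, towards the knob. Whole rotor about 0.15 kg. At the start it stands on edge in the stand, axis level, knob roughly away from the robot, the upper 65 mm of the disc free. Lying flat, knob up, this point is 15.5 mm above the surface.
- rotor_knob (a point): Centre of the rotor's black hexagonal knob, 17 mm from rotor_mid along +z. The knob is 28 mm across its flats and 24 mm high (from 5 to 29 mm beyond rotor_mid); a flat faces the +x axis and every 60 degrees from it. Same axes as rotor_mid.
- rotor_foot (a point): Centre of the rotor's hub end face, 15.5 mm from rotor_mid along -z; lowest when the knob is up. The grey hub, 26 x 26 mm (corners 18 mm from the axis), is 10.5 mm high. In it: a central bore 12 mm wide and 20 mm deep, and two crossed slots, open below and at the ends, 7.6 mm wide and 10.5 mm deep, along the x and y axes. Same axes as rotor_mid.
- rotor_stand: Wooden storage stand, fixed, 60 x 110 mm, 28 mm high; origin under its centre. A 13 mm slot along its y axis, between two 10 mm cheeks, holds the rotor on edge; the rotor's knob points along the stand's +x axis. Lift the rotor straight up out of it. The chest top midway between stand and centrifuge, about 0.5 m ahead of the robot, is free for laying it down.
- seat (a point): Where the centre of the rotor's hub end face rests when home: centre of the top of the spindle's flange (30 mm across), 52 mm above the chest top; z up. The centrifuge's fixed white housing, 140 (x) x 150 (y) x 42 mm high, lies centred below it, and these are its axes, not the spindle's.
- shaft_tip (a point): Domed tip of the spindle's round shaft, 9 mm in diameter, 18 mm above seat. Two crossed brass pins, 4.8 mm thick, 26 mm long, pass through the shaft 6 mm above seat (tops at 8.4 mm). Their angle about the axis differs every time and is not given; the fit repeats every 90 degrees.
- base: The centrifuge (see seat); origin under the housing's centre. Its spindle turns only stiffly (about 0.15 N m), so a lightly pressed rotor slips round on the pins. Slots and pins not in line: the rotor rides on the pins, 8.4 mm too high. In line within about 5 degrees: it drops home.
- tape_roll: Bystander: roll of brown tape, 96 mm across, 48 mm high, lying flat near the far edge; origin at the middle of its underside.
- pocket_scale: Bystander: pocket scale, 124 x 62 x 19 mm, near the front edge; origin at the middle of its underside.
- cal_weight: Bystander: metal calibration weight, 19 mm across, 26 mm high, near the front edge; origin at the middle of its underside.
- stopper_0: Bystander: loose black rubber stopper, 26 mm across, 26 mm high, near the front edge; origin at the middle of its underside.

How it is judged:
By the outcome, as a careful person would: the job done as asked, in the order asked, and still so for the second after the job is handed in, with the robot touching nothing.
It also fails if it takes over 72 s, if anything falls off the work surface, if the arm or the gripper's body presses on something with over 40 N, if the wrist force passes 120 N, or if a joint passes its speed limit or range.

ROBOT

A 6-joint arm with a two-finger parallel gripper is mounted at the origin on a cart in front of the work surface, level with it; the furniture and walls round the work are solid. World frame = base frame: x ahead of the robot, y to its left, z up, the work surface at z = 0. Lengths are in m, angles in rad, forces in N, time in s.
With the tool pointing down it reaches from about 0.325 to 0.775 m from the base axis. Payload 5.5 kg.
Tool frame: the origin (TCP) lies midway between the tips of the shut fingers; the grasp point (between the pads) lies 19 mm behind it; z points along the fingers, x is the direction in which the jaws open and shut, and the axes are right-handed (so a half turn about z gives the same grasp; the last joint's range is limited). The gripper opens to 85 mm and grips with 20 to 120 N. Pads are 22 mm wide; open, the fingers measure 114 mm over their backs; the gripper's body (76 mm by 85 mm) begins 54 mm behind the grasp point. The pads swing forward as they close: fully open they stand 13 mm farther back than shut.
Start: joints at [-1.268, 0.091, 1.231, -0, 1.82, -0.057], TCP at [0.211, -0.562, 0.231] pointing down, gripper open.
Joint ranges: [-2.87, 2.87], [-0.86, 2.18], [0.17, 2.46], [-1.51, 4.65], [0.06, 2.69], [-2.65, 2.65]. Speed limits (rad/s): [2.57, 2.57, 3.01, 3.14, 3.14, 3.14].

INTERFACE

Orientations are given as a rotation vector (axis times angle).
In Python, from bench import robot, cams gives the robot as it stands.
- The arm moves only by the tool jog_arm, never from a script. Its argument "increments" is a list that holds one entry, the list of rows, each a list of 7 numbers: the opening, from 0 (shut) to 1 (fully open), then the shift along the world's x, y, z normalised to -1 to 1, where 1 is 0.06 m, then the turn, a rotation vector about the world's x, y, z normalised to -1 to 1, where 1 is 10 degrees. In form: [[[gripper, dx, dy, dz, ax, ay, az], ...]]. A call has exactly 10 rows; each row shifts and turns the commanded pose from where the row before left it; what a row does not reach is not made up. A row lasts 1/8 s, in which the tool goes at most 62.5 mm and 10.7 degrees, less where a joint would pass 70% of its speed; a pose out of reach is approached as far as the arm can. A call with a number of a shift or a turn outside -1 to 1 is refused whole. A call with a gripper value outside its range is refused whole. The fingers move at their own pace and stop on an object; "squeeze" is the grip in N (left out, the last holds). Time passes only in rows, so rows that do not move let the fingers close, or fill a call up. It gives the time, the measured TCP pose, the force and the opening at its end, in the units of the state.
- robot.get_state(): the state, without advancing time (a new reading comes with each control period).
- cams.camera(name): name is "side" or "top"; returns a dict with "pixels" (384x512x3 uint8, red, green, blue), "depth" (384x512 float32, m along the optical axis (not along the pixel's ray), 0 where there is no reading), "vfov" (degrees; the focal length in pixels is half the picture's height over the tangent of half this angle, whatever the lens; pixels are square), "cx", "cy" (the principal point, pixels), "k1" (the pictures are not rectified: a ray, as slopes to the right and down, at radius r is drawn at 1 + k1 r^2 times it, then the intrinsics apply), "rvec" (rotation vector, rad) and "tvec" (3), from world to camera coordinates, as OpenCV has them. Camera axes: x right, y down, z forward; pixel columns grow to the right and rows downward; lengths in m; the calibration is good to about 2 mm. A picture is of the moment at which its call begins.
- robot.job_done(): hands the job in, once; it reports no verdict.
The state is a dict: "time_s": time; "joint_pos": joint angles; "qd": joint speeds; "tau": joint torques, N m; "ee_pos": TCP position; "ee_rot": TCP orientation; "contact_force": force on the tool from outside, world axes, zero at the start; "torque": the same for the moment, N m; "grip_width": finger opening in m.
Only numpy, scipy, OpenCV 4.12 (cv2) and the standard library are available. Lean on these libraries where they do the work, as an engineer would, in place of code of your own. Each camera call takes 0.05 s, during which the arm holds its last target. There are 200 camera calls.

## Working session

There is one attempt and no reset: what is moved stays moved. The work goes in short steps, Python scripts to look and compute and a tool call to move; the robot and the scene stay as the last step left them, time stands still between calls to the robot, and variables do not carry over. Pictures are saved under pics/ and viewed, about 8 in all and at most 12, crops included, and the job is handed in when it is done.

Besides the shell and the picture viewer there is one more tool, called after "Emit:" in YAML: its name, and indented under it one key for each argument. jog_arm: Moves the arm, as the interface text tells. Scaled input: -1 to 1 covers 0.06 m each way for a shift and 10 degrees each way for a turn. Its arguments: {"type":"object","properties":{"increments":{"type":"array"},"squeeze":{"type":"number"}},"required":["increments"]}

```bash
mkdir -p pics && ls && cat > h.py <<'E'
import numpy as np, cv2
from bench import robot, cams
def grab(n):
    c=cams.camera(n); c['R']=cv2.Rodrigues(np.array(c['rvec'],float))[0]; c['t']=np.array(c['tvec'],float).reshape(3)
    h=c['pixels'].shape[0]; c['f']=h/2/np.tan(np.radians(c['vfov'])/2)
    c['K']=np.array([[c['f'],0,c['cx']],[0,c['f'],c['cy']],[0,0,1]]); c['D']=np.array([c['k1'],0,0,0.])
    return c
def slopes(c,uv):
    return cv2.undistortPoints(np.array(uv,float).reshape(-1,1,2),c['K'],c['D']).reshape(-1,2)
def plane(c,uv,z):
    s=slopes(c,uv); d=np.c_[s,np.ones(len(s))]@c['R']; o=-c['R'].T@c['t']
    return o+d*((z-o[2])/d[:,2])[:,None]
def cloud(c):
    d=c['depth']; v,u=np.mgrid[:d.shape[0],:d.shape[1]]
    s=slopes(c,np.c_[u.ravel(),v.ravel()]); p=np.c_[s,np.ones(len(s))]*d.reshape(-1,1)
    P=(p-c['t'])@c['R']; P[d.ravel()==0]=np.nan
    return P.reshape(*d.shape,3)
def proj(c,P):
    return cv2.projectPoints(np.array(P,float).reshape(-1,1,3),np.array(c['rvec'],float),c['t'],c['K'],c['D'])[0].reshape(-1,2)
def save(c,name,crop=None,s=1):
    im=c['pixels'][:,:,::-1]
    if crop: im=im[crop[1]:crop[3],crop[0]:crop[2]]
    cv2.imwrite('pics/'+name+'.png',cv2.resize(im,None,fx=s,fy=s,interpolation=cv2.INTER_CUBIC))
E
python3 - <<'E'
from h import *
for n in ['top','side']:
    c=grab(n); save(c,n+'0',s=1.5)
    print(n,c['f'],c['cx'],c['cy'],c['k1'],-c['R'].T@c['t'],c['R'].round(3).tolist(), (c['depth']>0).mean())
s=robot.get_state();print(s)
E
```

```text
pics
top 423.7150271494236 261.99356427208113 189.43214126682767 -0.14642853002877862 [ 0.41048312 -0.00434276  1.06898959] [[-0.025, -0.999, -0.02], [-0.996, 0.027, -0.082], [0.083, 0.018, -0.996]] 0.995941162109375
side 435.2454190430289 252.72431452880727 191.70819602432667 0.04915093579223912 [0.45969845 1.09970049 0.60427415] [[-0.999, -0.034, 0.004], [-0.018, 0.433, -0.901], [0.028, -0.901, -0.434]] 0.9961191813151041
{'time_s': 0.1, 'joint_pos': array([-1.26770124e+00,  9.18290798e-02,  1.23180564e+00, -2.77597943e-05,
        1.81980266e+00, -5.67357403e-02]), 'qd': array([-0.00080107, -0.00164701, -0.00227241, -0.001214  , -0.00080138,
        0.00127562]), 'tau': array([ 3.84649597e-03, -4.60216856e+01, -4.19217718e+01, -2.12420827e-05,
        1.06645635e-02,  2.43428053e-05]), 'ee_pos': array([ 0.21116071, -0.56133424,  0.23021401]), 'ee_rot': array([-2.58218170e+00,  1.78744078e+00,  2.31037256e-03]), 'contact_force': array([-0.53625932, -0.57340178, -0.40023577]), 'torque': array([ 0.02812617, -0.0039563 ,  0.03009963]), 'grip_width': 0.08566604105306835}
```

View pics/top0.png

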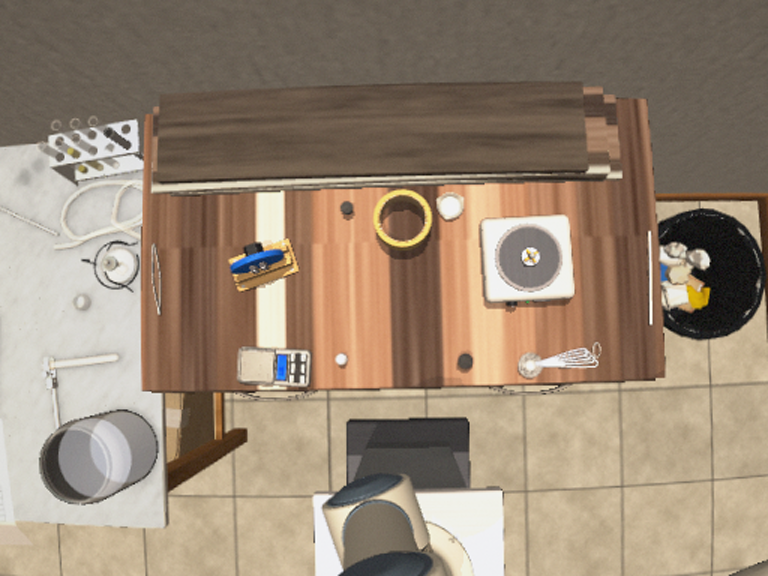

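View pics/side0.png

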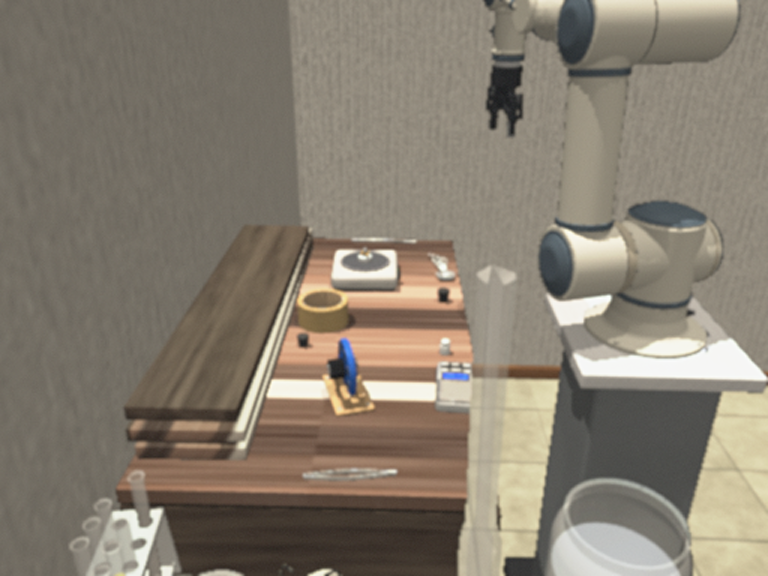

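The top view shows the blue rotor in its stand at about (258,262) in the enlarged picture, knob away from the robot, and the spindle at (530,256). The tape roll is at (402,220), the scale at (275,367), the weight at (341,359) and the stopper at (465,361). The side view agrees, with the rotor at (347,365) and the spindle at (364,253).

```bash
python3 - <<'E'
from h import *
out={}
for n in ['top','side']:
    c=grab(n); P=cloud(c); hsv=cv2.cvtColor(c['pixels'],cv2.COLOR_RGB2HSV)
    x,y,z=P[...,0],P[...,1],P[...,2]
    roi=(x>.3)&(x<.75)&(y>.2)&(y<.36)
    blue=(hsv[...,0]>100)&(hsv[...,0]<130)&(hsv[...,1]>140)&(z>.03)&roi&(x>.38)
    q=P[blue]; print(n,'blue',blue.sum(),np.nanmin(q,0).round(4),np.nanmax(q,0).round(4),np.nanmedian(q,0).round(4))
    vv,uu=np.nonzero(blue); r=cv2.minAreaRect(np.c_[uu,vv].astype(np.float32)); print(' rect',r)
    t=q-q.mean(0); w,V=np.linalg.eigh(t.T@t); print(' eig',np.sqrt(w/len(q)).round(4),V.T.round(3).tolist())
    # knob: dark pixels
    dark=(hsv[...,2]<60)&(z>.03)&roi&(x>.4)
    q=P[dark]; print(' knob',dark.sum(),np.median(q,0).round(4),q.min(0).round(4),q.max(0).round(4))
    # housing
    hz=(x>.3)&(x<.7)&(y<-.15)&(y>-.45)&(z>.035)&(z<.049)
    vv,uu=np.nonzero(hz); pl=plane(c,np.c_[uu,vv],.042)[:,:2].astype(np.float32); print(' housing',hz.sum(),cv2.minAreaRect(pl))
    sp=(x>.3)&(x<.7)&(y<-.15)&(y>-.45)&(z>.062); q=P[sp]; print(' spindle',sp.sum(),np.median(q,0) if sp.any() else '', z[hz].mean())
    # stand
    st=roi&(z>.02)&(z<.034)&~blue&(x>.38)&(hsv[...,2]>100)&((hsv[...,0]<25))
    vv,uu=np.nonzero(st); pl=plane(c,np.c_[uu,vv],.028)[:,:2].astype(np.float32); print(' stand',st.sum(),cv2.minAreaRect(pl))
    m=proj(c,[[.53,-.24,.06],[.48,.27,.05]]);print(m)
    # pictures
    if n=='top': save(c,'rot1',(140,145,210,205),8); save(c,'cen1',(310,130,400,215),8)
E
```

```text
top blue 235 [0.5214 0.2    0.0303] [0.5516 0.274  0.0993] [0.5376 0.2335 0.0829]
 rect ((169.27601623535156, 173.4728546142578), (9.417418479919434, 32.49009323120117), 70.34617614746094)
 eig [0.0027 0.0174 0.0222] [[0.948, 0.302, -0.1], [-0.026, -0.239, -0.971], [-0.317, 0.923, -0.219]]
 knob 73 [0.6708 0.2613 0.071 ] [0.5481 0.2271 0.054 ] [0.6731 0.3569 0.0821]
 housing 2669 ((0.5685210227966309, -0.24664543569087982), (0.2058059126138687, 0.1946411281824112), 0.30004963278770447)
 spindle 1080 [ 0.68126005 -0.23106562  0.08347752] 0.040660505410622765
 stand 180 ((0.5225484371185303, 0.27641817927360535), (0.2848054766654968, 0.15627525746822357), 0.6428390145301819)
[[366.97795312 171.91145971]
 [157.48286623 198.42328871]]
side blue 151 [0.5228 0.221  0.0334] [0.5478 0.2793 0.0971] [0.531  0.2631 0.0747]
 rect ((232.17308044433594, 243.3654022216797), (33.73197555541992, 7.648528575897217), 78.69007110595703)
 eig [0.0024 0.0112 0.0199] [[0.917, 0.395, 0.055], [-0.328, 0.668, 0.668], [0.227, -0.63, 0.742]]
 knob 124 [0.5527 0.2519 0.0589] [0.5408 0.2093 0.0401] [0.6712 0.3576 0.0781]
 housing 586 ((0.5684928894042969, -0.24662581086158752), (0.2005608230829239, 0.21993868052959442), 0.704216718673706)
 spindle 236 [ 0.6783282  -0.21566516  0.08330218] 0.040456329922212514
 stand 198 ((0.5238677263259888, 0.28665685653686523), (0.2838340997695923, 0.15770161151885986), 0.3478202521800995)
[[244.42886511 164.11164339]
 [255.06609232 253.16508923]]
```

```bash
python3 - <<'E'
from h import *
for n in ['top','side']:
    c=grab(n); P=cloud(c); hsv=cv2.cvtColor(c['pixels'],cv2.COLOR_RGB2HSV)
    x,y,z=P[...,0],P[...,1],P[...,2]
    roi=(x>.46)&(x<.62)&(y>.14)&(y<.33)
    blue=(hsv[...,0]>100)&(hsv[...,0]<130)&(hsv[...,1]>140)&(z>.03)&roi
    q=P[blue]; print(n,'blue',blue.sum(),np.percentile(q,[1,50,99],axis=0).round(4).tolist())
    cx=(z>.088)&blue; print(' top',P[cx].mean(0).round(4),cx.sum())
    dark=(hsv[...,2]<70)&(z>.035)&roi; q=P[dark]; print(' knob',dark.sum(),np.percentile(q,[2,50,98],axis=0).round(4).tolist())
    st=roi&(z>.015)&(z<.034)&~blue&(hsv[...,2]>90)&(hsv[...,0]<25)
    k=cv2.connectedComponentsWithStats(st.astype(np.uint8)); 
    vv,uu=np.nonzero(st); pl=plane(c,np.c_[uu,vv],.028)[:,:2].astype(np.float32); print(' stand',st.sum(),cv2.minAreaRect(pl))
    ro2=(x>.42)&(x<.655)&(y<-.12)&(y>-.37)
    hz=ro2&(z>.033)&(z<.06)
    vv,uu=np.nonzero(hz); pl=plane(c,np.c_[uu,vv],.042)[:,:2].astype(np.float32); print(' housing',hz.sum(),cv2.minAreaRect(pl))
    sp=ro2&(z>.060); q=P[sp]; print(' spindle',sp.sum(),np.median(q,0),q.max(0))
    if n=='top':
        a=cv2.resize(c['pixels'][145:210,140:210,::-1],(400,372),interpolation=cv2.INTER_CUBIC); b=cv2.resize(c['pixels'][148:194,328:378,::-1],(400,368),interpolation=cv2.INTER_CUBIC)
        cv2.imwrite('pics/crop1.png',np.hstack([a[:368],b]))
    else:
        uv=proj(c,[.565,-.24,.06])[0]; print(uv)
E
```

```text
top blue 255 [[0.5227, 0.194, 0.034], [0.5384, 0.2307, 0.0813], [0.5522, 0.2727, 0.0974]]
 top [0.5388 0.2342 0.093 ] 94
 knob 41 [[0.5277, 0.2201, 0.0398], [0.5576, 0.2332, 0.0602], [0.5658, 0.2538, 0.065]]
 stand 205 ((0.5357610583305359, 0.23381949961185455), (0.03437726944684982, 0.10349930822849274), 20.132925033569336)
 housing 3164 ((0.5338014960289001, -0.20538212358951569), (0.1378212720155716, 0.14667347073554993), 1.5117658376693726)
 spindle 27 [ 0.53442372 -0.20710954  0.06372148] [ 0.54526402 -0.19825959  0.07354593]
side blue 148 [[0.5229, 0.2231, 0.0347], [0.5305, 0.2645, 0.0747], [0.5476, 0.2793, 0.0949]]
 top [0.537  0.2452 0.0924] 33
 knob 111 [[0.5386, 0.2387, 0.0395], [0.5499, 0.2504, 0.0561], [0.5611, 0.257, 0.0651]]
 stand 190 ((0.5301581621170044, 0.2664874792098999), (0.03609565645456314, 0.07089407742023468), 17.534061431884766)
 housing 733 ((0.5330155491828918, -0.18650653958320618), (0.13277406990528107, 0.1452915519475937), 1.726271629333496)
 spindle 9 [ 0.53306664 -0.20677274  0.06576911] [ 0.53933885 -0.20147102  0.07031852]
[233.89885588 163.93750664]
```

View pics/crop1.png

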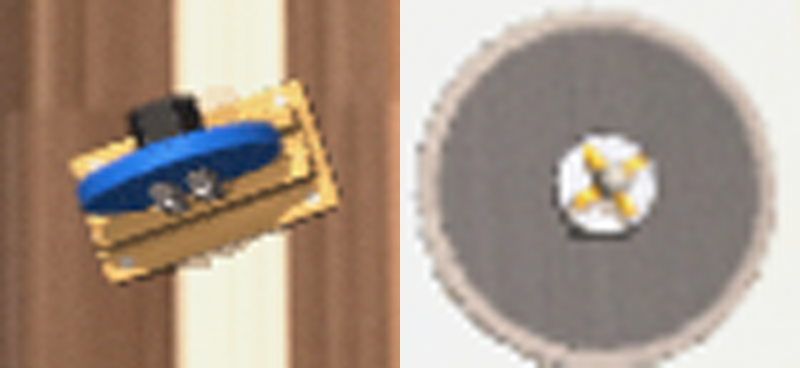

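Emit:
jog_arm:
  increments:
    - [[1,0.45,0.9,0.05,0,0,0],[1,0.45,0.9,0.05,0,0,0],[1,0.45,0.9,0.05,0,0,0],[1,0.45,0.9,0.05,0,0,0],[1,0.45,0.9,0.05,0,0,0],[1,0.45,0.9,0.05,0,0,0],[1,0.45,0.9,0.05,0,0,0],[1,0.45,0.9,0.05,0,0,0],[1,0.45,0.9,0.05,0,0,0],[1,0.45,0.9,0.05,0,0,0]]
  squeeze: 40

```text
time_s: 1.55
ee_pos: [0.4818, -0.0196, 0.2616]
ee_rot: [-2.583, 1.788, -0.001]
contact_force: [1.0, -0.9, 0.0]
grip_width: 0.0857
```

```bash
python3 - <<'E'
from h import *
s=robot.get_state();print(s['joint_pos'].round(4),s['ee_pos'].round(4),s['ee_rot'].round(4))
E
```

```text
[-1.1120e-01 -2.1730e-01  1.4724e+00 -2.0000e-04  1.8855e+00  1.0997e+00] [ 0.4818 -0.0196  0.2616] [-2.5829e+00  1.7879e+00 -1.4000e-03]
```

Emit:
jog_arm:
  increments:
    - [[1,0.2,0.46,-0.1,-0.1,0.28,0],[1,0.2,0.46,-0.1,-0.1,0.28,0],[1,0.2,0.46,-0.1,-0.1,0.28,0],[1,0.2,0.46,-0.1,-0.1,0.28,0],[1,0.2,0.46,-0.1,-0.1,0.28,0],[1,0.2,0.46,-0.1,-0.1,0.28,0],[1,0.2,0.46,-0.1,-0.1,0.28,0],[1,0.2,0.46,-0.1,-0.1,0.28,0],[1,0.2,0.46,-0.1,-0.1,0.28,0],[1,0.2,0.46,-0.1,-0.1,0.28,0]]

```text
time_s: 2.8
ee_pos: [0.6015, 0.2553, 0.201]
ee_rot: [2.21, -1.53, -0.417]
contact_force: [0.7, 0.0, 0.5]
grip_width: 0.0854
```

```bash
python3 - <<'E'
from h import *
s=robot.get_state();print(s['joint_pos'].round(4),s['ee_pos'].round(4),s['ee_rot'].round(4))
R=cv2.Rodrigues(s['ee_rot'])[0];print(R.round(3))
c=grab('top');save(c,'t2',s=1.5)
from scipy.optimize import least_squares
J=np.array([[-1.268,.0918,1.2318,0,1.8198,-.057],[-.1112,-.2173,1.4724,0,1.8855,1.0997],s['joint_pos']])
T=np.array([[.2112,-.5613,.2302],[.4818,-.0196,.2616],s['ee_pos']])
r=np.sqrt(T[:,0]**2+T[:,1]**2-.034**2)
def res(p):
    h,a2,a3,d=p; q=J[:,1];w=q+J[:,2];v=w+J[:,4]
    return np.r_[a2*np.sin(q)+a3*np.sin(w)+d*np.sin(v)-r, h+a2*np.cos(q)+a3*np.cos(w)+d*np.cos(v)-T[:,2]]
o=least_squares(res,[.3,.35,.35,.25]);print(o.x,o.fun)
E
```

```text
[0.348  0.771  0.5002 0.0035 2.3905 1.5609] [0.6015 0.2553 0.201 ] [ 2.2104 -1.5301 -0.4169]
[[ 0.35  -0.811 -0.468]
 [-0.937 -0.308 -0.167]
 [-0.008  0.497 -0.868]]
[0.04035434 0.35066831 0.58498364 0.30293793] [ 4.54528214e-05 -2.25580019e-04  1.56581483e-04 -4.53746700e-04
 -1.36939323e-04  5.90684505e-04]
```

View pics/t2.png

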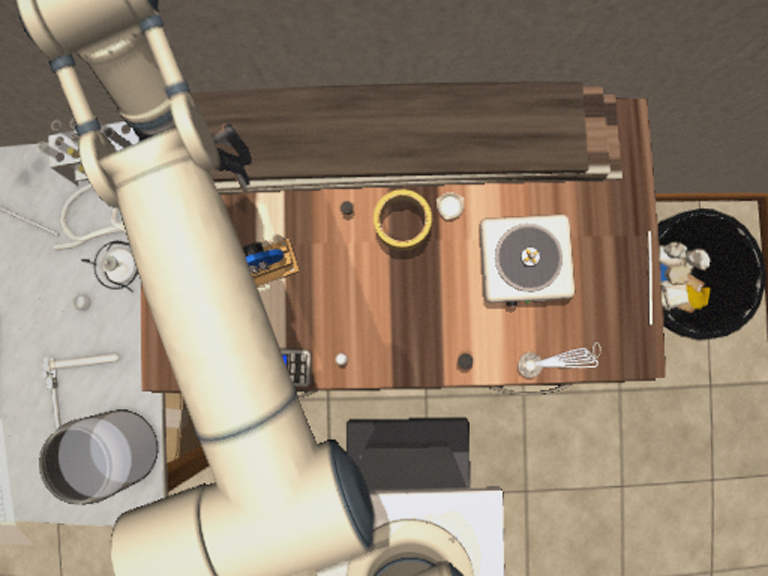

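The picture shows the arm above the rotor, with the gripper at (235,160) tilted beyond the knob and the bystanders untouched. I'll check the joint ranges for laying it down before I grasp.

```bash
cat > kin.py <<'E'
import numpy as np
from scipy.spatial.transform import Rotation as Ro
from scipy.optimize import least_squares
h,a2,a3,d=.04035,.35067,.58498,.30294; lat=.034
lo=np.array([-2.87,-.86,.17,-1.51,.06,-2.65]);hi=np.array([2.87,2.18,2.46,4.65,2.69,2.65])
def fk(q):
    A=Ro.from_euler('z',q[0]); w=q[1]+q[2]
    B=A*Ro.from_euler('y',w)
    F=B*Ro.from_euler('z',q[3])*Ro.from_euler('y',q[4])*Ro.from_euler('z',q[5]+np.pi)
    p=A.apply([a2*np.sin(q[1]),lat,h+a2*np.cos(q[1])])+B.apply([0,0,a3])+F.apply([0,0,d])
    return p,F
def ik(q0,p,F):
    f=lambda q:np.r_[(fk(q)[0]-p)*5,(F.inv()*fk(q)[1]).as_rotvec(), .002*(q-q0)]
    o=least_squares(f,np.clip(q0,lo+1e-6,hi-1e-6),bounds=(lo,hi)); return o.x,np.linalg.norm(o.fun[:6])
E
python3 - <<'E'
from kin import *
q=np.array([.348,.771,.5002,.0035,2.3905,1.5609]); p,F=fk(q);print(p,F.as_matrix().round(3))
a=Ro.from_euler('z',20,degrees=True)
ax=a.apply([0,-1,0])
for half in [0,1]:
  for spin in [-90,-75,-60,-45,60,80,100]:
    q1=q.copy()
    q1[5]-= np.pi*half
    p0,F0=fk(q1); worst=0; lay=np.array([.46,.01,.0385])
    # lift pose then interpolate grasp-point & orientation
    N=20;g0=np.array([.56,.24,.22]);g1=lay+[0,0,.12]
    qq=q1;log=[]
    for k in range(N+1):
        t=k/N; Fr=Ro.from_euler('z',spin*t,degrees=True)*Ro.from_rotvec(ax*np.pi/2*t)*F0
        g=g0+(g1-g0)*t
        qq,e=ik(qq,g+Fr.apply([0,0,.019]),Fr); worst=max(worst,e); log.append(qq)
    for zz in (.08,.04,0):
        qq,e2=ik(qq,lay+[0,0,zz]+Fr.apply([0,0,.019]),Fr); worst=max(worst,e2)
    print(half,spin,round(worst,3),qq.round(2),np.abs(np.diff(log,axis=0)).max(0).round(2))
E
```

```text
[0.60176591 0.25523655 0.20162352] [[ 0.35  -0.811 -0.468]
 [-0.937 -0.308 -0.167]
 [-0.008  0.497 -0.868]]
0 -90 0.593 [ 0.22 -0.79  2.39 -0.67  1.21  2.65] [0.03 0.1  0.12 0.09 0.1  0.11]
0 -75 0.401 [ 0.26 -0.86  2.46 -0.73  1.12  2.65] [0.03 0.1  0.12 0.1  0.09 0.11]
0 -60 0.25 [ 0.3  -0.83  2.46 -0.77  1.08  2.65] [0.03 0.1  0.12 0.11 0.09 0.1 ]
0 -45 0.246 [ 0.34 -0.81  2.46 -0.81  1.03  2.65] [0.04 0.1  0.11 0.14 0.09 0.14]
0 60 0.0 [-0.58 -0.2   2.13  0.94  1.72 -0.53] [0.08 0.1  0.11 0.1  0.09 0.13]
0 80 0.0 [-0.49  0.02  1.92  0.8   1.9  -0.7 ] [0.07 0.1  0.11 0.09 0.09 0.14]
0 100 0.0 [-0.39  0.2   1.73  0.64  2.06 -0.88] [0.07 0.1  0.11 0.09 0.1  0.15]
1 -90 0.0 [ 0.5  -0.31  2.22 -1.04  1.52  0.35] [0.03 0.1  0.12 0.1  0.1  0.12]
1 -75 0.0 [ 0.5  -0.55  2.39 -1.09  1.34  0.18] [0.03 0.1  0.12 0.1  0.09 0.11]
1 -60 0.101 [ 0.46 -0.69  2.46 -1.04  1.19 -0.05] [0.03 0.1  0.12 0.11 0.09 0.1 ]
1 -45 0.243 [ 0.37 -0.78  2.46 -0.86  1.04 -0.41] [0.04 0.1  0.11 0.14 0.09 0.14]
1 60 0.808 [-0.28 -0.69  2.29  0.61  1.36 -2.65] [0.07 0.1  0.11 0.09 0.09 0.12]
1 80 1.057 [-0.24 -0.39  2.05  0.57  1.58 -2.65] [0.07 0.1  0.11 0.12 0.12 0.13]
1 100 1.282 [-0.27  0.06  1.71  0.69  1.98 -2.65] [0.08 0.2  0.11 0.21 0.22 0.14]
```

Emit:
jog_arm:
  increments:
    - [[1,-0.01,0,-0.46,0,0,0],[1,-0.01,0,-0.46,0,0,0],[1,-0.01,0,-0.46,0,0,0],[1,-0.112,-0.037,-0.206,0,0,0],[1,-0.112,-0.037,-0.206,0,0,0],[1,-0.112,-0.037,-0.206,0,0,0],[1,-0.112,-0.037,-0.206,0,0,0],[1,-0.112,-0.037,-0.206,0,0,0],[1,-0.112,-0.037,-0.206,0,0,0],[1,-0.112,-0.037,-0.206,0,0,0]]

```text
time_s: 4.1
ee_pos: [0.5521, 0.2387, 0.0313]
ee_rot: [2.212, -1.531, -0.416]
contact_force: [0.1, 0.0, 0.2]
grip_width: 0.0858
```

```bash
python3 - <<'E'
from h import *
s=robot.get_state();print(s['joint_pos'].round(3),s['ee_pos'].round(4))
c=grab('side');u=proj(c,[.55,.24,.05])[0].astype(int);print(u)
save(c,'s3',(u[0]-60,u[1]-50,u[0]+60,u[1]+40),6)
E
```

```text
[0.35  0.625 1.009 0.004 2.026 1.561] [0.5521 0.2387 0.0313]
[225 245]
```

View pics/s3.png

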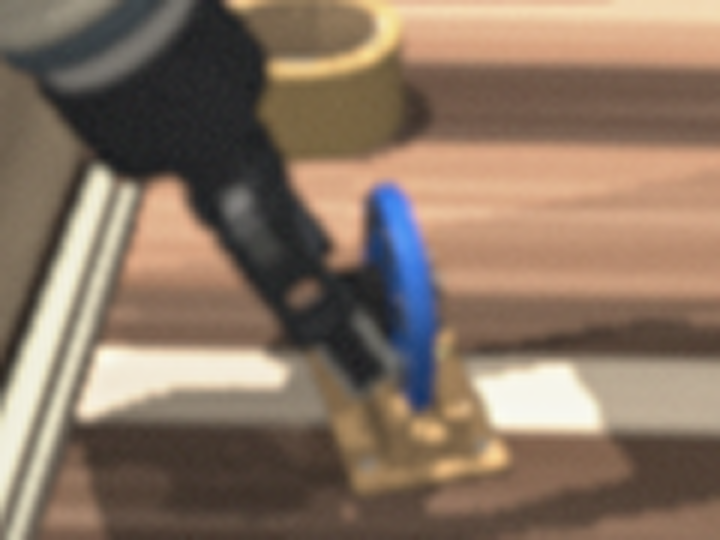

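The fingers straddle the knob, with the pad near (365,355) in the crop just clear of the blue disc. Closing now.

Emit:
jog_arm:
  increments:
    - [[0,0,0,0,0,0,0],[0,0,0,0,0,0,0],[0,0,0,0,0,0,0],[0,0,0,0,0,0,0],[0,0,0,0,0,0,0],[0,0,0,0,0,0,0],[0,0,0,0,0,0,0],[0,0,0,0,0,0,0],[0,0,0,0,0,0,0],[0,0,0,0,0,0,0]]
  squeeze: 40

```text
time_s: 5.4
ee_pos: [0.5527, 0.2394, 0.0328]
ee_rot: [2.213, -1.531, -0.416]
contact_force: [1.0, 3.5, 5.5]
grip_width: 0.0308
```

Emit:
jog_arm:
  increments:
    - [[0,0,0,0.1,0,0,0],[0,0,0,0.15,0,0,0],[0,0,0,0.2,0,0,0],[0,0,0,0.25,0,0,0],[0,0,0,0.3,0,0,0],[0,0,0,0.4,0,0,0],[0,0,0,0.5,0,0,0],[0,0,0,0.5,0,0,0],[0,0,0,0.4,0,0,0],[0,0,0,0.2,0,0,0]]
  squeeze: 50

```text
time_s: 6.65
ee_pos: [0.5527, 0.2389, 0.2148]
ee_rot: [2.214, -1.533, -0.414]
contact_force: [-0.0, 0.2, -2.0]
grip_width: 0.03
```

```bash
python3 - <<'E'
from h import *
s=robot.get_state();print(s['joint_pos'].round(3),s['ee_pos'].round(4),s['contact_force'].round(2),s['torque'].round(3),s['grip_width'])
c=grab('side');u=proj(c,s['ee_pos'])[0].astype(int)
save(c,'s4',(u[0]-60,u[1]-50,u[0]+60,u[1]+40),6)
E
```

```text
[0.35  0.579 0.746 0.005 2.332 1.563] [0.5527 0.2389 0.2148] [-0.05  0.19 -2.03] [ 0.159 -0.405  0.043] 0.029995583768793337
```

View pics/s4.png

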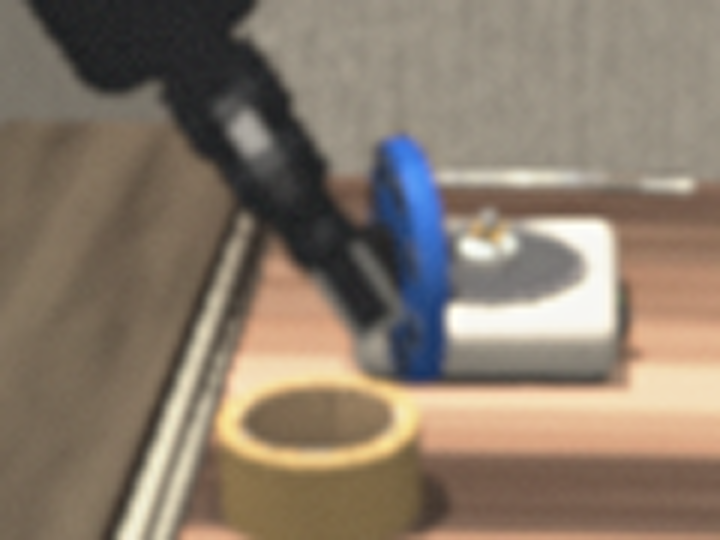

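Held and clear of the stand. Next I work out the turn increments.

```bash
python3 - <<'E'
from kin import *
q=np.array([.35,.579,.746,.005,2.332,1.563]); p0,F0=fk(q)
ax=Ro.from_euler('z',20,degrees=True).apply([0,-1,0])
g0=p0-F0.apply([0,0,.019]); g1=np.array([.46,.01,.12])
N=18; pts=[]
for k in range(N+1):
    t=k/N;Fr=Ro.from_euler('z',60*t,degrees=True)*Ro.from_rotvec(ax*np.pi/2*t)*F0
    g=g0+(g1-g0)*t; pts.append((g+Fr.apply([0,0,.019]),Fr))
qq=q; P,F=pts[0]
for k in range(1,N+1):
    p,G=pts[k]; r=np.degrees((G*F.inv()).as_rotvec())/10; dp=(p-P)/.06
    r=r.round(2);dp=dp.round(2); F=Ro.from_rotvec(np.radians(r*10))*F; P=P+dp*.06
    qn,e=ik(qq,P,F); print([0]+dp.tolist()+r.tolist(),round(e,3),(np.abs(qn-qq).max()*8).round(2)); qq=qn
print(qq.round(2),P,F.as_matrix().round(3), pts[-1][1].as_matrix().round(3))
E
```

```text
[0, -0.08, -0.22, -0.11, 0.18, -0.46, 0.33] 0.0 1.17
[0, -0.07, -0.21, -0.12, 0.22, -0.46, 0.34] 0.0 1.08
[0, -0.08, -0.21, -0.1, 0.23, -0.44, 0.33] 0.0 1.0
[0, -0.07, -0.21, -0.11, 0.27, -0.42, 0.33] 0.0 0.94
[0, -0.08, -0.2, -0.11, 0.28, -0.41, 0.34] 0.0 0.9
[0, -0.08, -0.2, -0.1, 0.31, -0.4, 0.33] 0.0 0.85
[0, -0.08, -0.2, -0.1, 0.34, -0.37, 0.33] 0.0 0.79
[0, -0.09, -0.2, -0.09, 0.35, -0.35, 0.34] 0.0 0.9
[0, -0.08, -0.19, -0.1, 0.37, -0.33, 0.33] 0.0 0.98
[0, -0.09, -0.2, -0.09, 0.4, -0.31, 0.33] 0.0 1.09
[0, -0.1, -0.19, -0.09, 0.41, -0.29, 0.33] 0.0 1.15
[0, -0.09, -0.19, -0.09, 0.42, -0.26, 0.34] 0.0 1.19
[0, -0.1, -0.19, -0.09, 0.44, -0.24, 0.33] 0.0 1.17
[0, -0.11, -0.2, -0.08, 0.46, -0.21, 0.33] 0.0 1.12
[0, -0.1, -0.19, -0.08, 0.46, -0.19, 0.34] 0.0 1.05
[0, -0.11, -0.2, -0.08, 0.47, -0.15, 0.33] 0.0 0.94
[0, -0.11, -0.2, -0.08, 0.49, -0.13, 0.33] 0.0 0.86
[0, -0.12, -0.2, -0.08, 0.49, -0.11, 0.33] 0.0 0.77
[-0.58 -0.28  2.05  0.97  1.81 -0.4 ] [0.46254835 0.02612392 0.11062385] [[ 0.986 -0.073  0.149]
 [-0.166 -0.487  0.857]
 [ 0.01  -0.87  -0.492]] [[ 0.986 -0.074  0.148]
 [-0.165 -0.487  0.857]
 [ 0.009 -0.87  -0.493]]
```

Emit:
jog_arm:
  increments:
    - [[0,-0.08,-0.22,-0.11,0.18,-0.46,0.33],[0,-0.07,-0.21,-0.12,0.22,-0.46,0.34],[0,-0.08,-0.21,-0.1,0.23,-0.44,0.33],[0,-0.07,-0.21,-0.11,0.27,-0.42,0.33],[0,-0.08,-0.2,-0.11,0.28,-0.41,0.34],[0,-0.08,-0.2,-0.1,0.31,-0.4,0.33],[0,-0.08,-0.2,-0.1,0.34,-0.37,0.33],[0,-0.09,-0.2,-0.09,0.35,-0.35,0.34],[0,-0.08,-0.19,-0.1,0.37,-0.33,0.33],[0,-0.09,-0.2,-0.09,0.4,-0.31,0.33]]

```text
time_s: 7.95
ee_pos: [0.5034, 0.1163, 0.1493]
ee_rot: [-2.663, 0.862, -0.155]
contact_force: [-0.4, -0.3, -1.8]
grip_width: 0.0304
```

Emit:
jog_arm:
  increments:
    - [[0,-0.1,-0.19,-0.09,0.41,-0.29,0.33],[0,-0.09,-0.19,-0.09,0.42,-0.26,0.34],[0,-0.1,-0.19,-0.09,0.44,-0.24,0.33],[0,-0.11,-0.2,-0.08,0.46,-0.21,0.33],[0,-0.1,-0.19,-0.08,0.46,-0.19,0.34],[0,-0.11,-0.2,-0.08,0.47,-0.15,0.33],[0,-0.11,-0.2,-0.08,0.49,-0.13,0.33],[0,-0.12,-0.2,-0.08,0.49,-0.11,0.33],[0,0,0,0,0,0,0],[0,0,0,0,0,0,0]]

```text
time_s: 9.2
ee_pos: [0.4541, 0.0231, 0.11]
ee_rot: [-2.085, 0.17, -0.111]
contact_force: [-0.1, -0.6, -1.3]
grip_width: 0.0304
```

```bash
python3 - <<'E'
from h import *
s=robot.get_state();print(s['joint_pos'].round(3),s['ee_pos'].round(4),s['contact_force'].round(2),s['grip_width']);print(cv2.Rodrigues(s['ee_rot'])[0].round(3))
im=[]
for n in ['side','top']:
    c=grab(n);u=proj(c,s['ee_pos'])[0].astype(int);P=cloud(c);hsv=cv2.cvtColor(c['pixels'],cv2.COLOR_RGB2HSV)
    m=(hsv[...,0]>100)&(hsv[...,0]<130)&(hsv[...,1]>140)&(np.linalg.norm(P-s['ee_pos'],axis=2)<.1)
    q=P[m]; print(n,m.sum(),np.percentile(q,[1,50,99],axis=0).round(4).tolist())
    w,V=np.linalg.eigh(np.cov(q.T)); print(' normal',V[:,0].round(3),np.sqrt(w).round(4))
    im.append(cv2.resize(c['pixels'][u[1]-45:u[1]+45,u[0]-50:u[0]+50,::-1],(400,360),interpolation=cv2.INTER_CUBIC))
cv2.imwrite('pics/s5.png',np.hstack(im))
E
```

```text
[-0.657 -0.069  1.924  0.916  1.822 -0.512] [0.4541 0.0231 0.11  ] [-0.15 -0.56 -1.25] 0.0304319089447571
[[ 0.986 -0.075  0.149]
 [-0.167 -0.491  0.855]
 [ 0.009 -0.868 -0.496]]
side 163 [[0.4085, -0.0016, 0.0931], [0.4521, 0.0317, 0.0997], [0.4876, 0.053, 0.1028]]
 normal [0.043 0.06  0.997] [0.0018 0.0142 0.0229]
top 411 [[0.4072, -0.0344, 0.096], [0.4499, 0.0161, 0.1012], [0.494, 0.0485, 0.1549]]
 normal [0.042 0.085 0.995] [0.0078 0.023  0.0238]
```

View pics/s5.png

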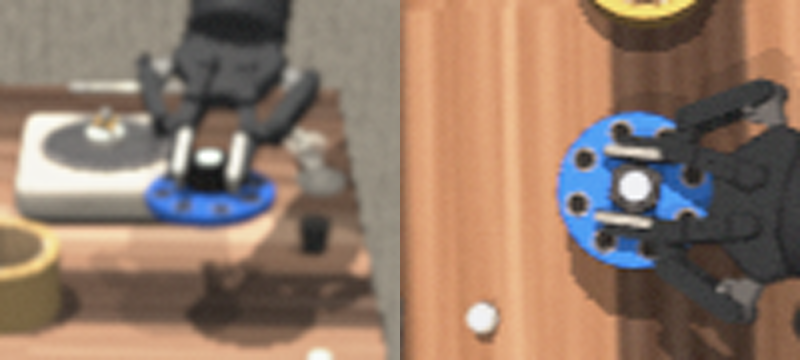

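The rotor is held knob up, about 4° off level, with its disc at (210,200) left and (635,190) right, well clear of everything. Levelling and lowering.

Emit:
jog_arm:
  increments:
    - [[0,0,0,-0.1,0.15,-0.1,0],[0,0,0,-0.2,0.15,-0.1,0],[0,0,0,-0.25,0,0,0],[0,0,0,-0.25,0,0,0],[0,0,0,-0.2,0,0,0],[0,0,0,-0.1,0,0,0],[0,0,0,-0.08,0,0,0],[0,0,0,-0.05,0,0,0],[0,0,0,-0.03,0,0,0],[0,0,0,0,0,0,0]]

```text
time_s: 10.55
ee_pos: [0.4541, 0.0228, 0.0345]
ee_rot: [-2.029, 0.149, -0.142]
contact_force: [0.2, 1.2, -1.1]
grip_width: 0.0296
```

```bash
python3 - <<'E'
from h import *
s=robot.get_state();print(s['ee_pos'].round(4),s['contact_force'].round(2),s['grip_width'])
c=grab('side');P=cloud(c);hsv=cv2.cvtColor(c['pixels'],cv2.COLOR_RGB2HSV)
m=(hsv[...,0]>100)&(hsv[...,0]<130)&(hsv[...,1]>140)&(np.linalg.norm(P-s['ee_pos'],axis=2)<.1)
q=P[m];print(np.percentile(q,[1,50,99],axis=0).round(4).tolist());w,V=np.linalg.eigh(np.cov(q.T)); print(' normal',V[:,0].round(3))
print('scatter of table z',np.median(P[(abs(P[...,0]-.45)<.02)&(abs(P[...,1]-.12)<.02),2]))
E
```

```text
[0.4541 0.0228 0.0345] [ 0.24  1.17 -1.12] 0.029574804309448723
[[0.405, -0.012, 0.0131], [0.4534, 0.0346, 0.024], [0.4906, 0.054, 0.0275]]
 normal [-0.032 -0.048  0.998]
scatter of table z -4.638325303460956e-05
```

Emit:
jog_arm:
  increments:
    - [[0,0,0,-0.02,-0.15,0.1,0],[0,0,0,-0.02,0,0,0],[0,0,0,-0.015,0,0,0],[0,0,0,0,0,0,0],[0,0,0,0,0,0,0],[0,0,0,0,0,0,0],[0,0,0,0,0,0,0],[0,0,0,0,0,0,0],[0,0,0,0,0,0,0],[0,0,0,0,0,0,0]]

```text
time_s: 11.85
ee_pos: [0.4541, 0.0229, 0.0312]
ee_rot: [-2.056, 0.159, -0.127]
contact_force: [0.0, 0.8, 2.9]
grip_width: 0.0299
```

Emit:
jog_arm:
  increments:
    - [[0.6,0,0,0,0,0,0],[0.6,0,0,0,0,0,0],[0.6,0,0,0,0,0,0],[0.6,0,0,0,0,0,0],[0.6,0,0,0.1,0,0,0],[0.6,0,0,0.2,0,0,0],[0.6,0,0,0.5,0,0,0],[0.6,0,0,0.7,0,0,0],[0.6,0,0,0.8,0,0,0],[0.6,0,0,0.4,0,0,0]]

```text
time_s: 13.1
ee_pos: [0.4543, 0.0227, 0.1968]
ee_rot: [-2.059, 0.156, -0.131]
contact_force: [0.7, -0.6, -1.4]
grip_width: 0.0513
```

```bash
python3 - <<'E'
from h import *
s=robot.get_state();print(s['joint_pos'].round(3),s['ee_pos'].round(4),s['grip_width']);print(cv2.Rodrigues(s['ee_rot'])[0].round(3))
c=grab('side');P=cloud(c);hsv=cv2.cvtColor(c['pixels'],cv2.COLOR_RGB2HSV)
m=(hsv[...,0]>100)&(hsv[...,0]<130)&(hsv[...,1]>140)&(np.linalg.norm(P-[.45,.01,.02],axis=2)<.1)
q=P[m];print(np.percentile(q,[1,50,99],axis=0).round(4).tolist());w,V=np.linalg.eigh(np.cov(q.T)); print(' normal',V[:,0].round(3))
u=proj(c,[.45,.01,.02])[0].astype(int)
save(c,'s6',(u[0]-50,u[1]-60,u[0]+50,u[1]+40),5)
E
```

```text
[-0.669 -0.157  1.857  0.981  1.927 -0.393] [0.4543 0.0227 0.1968] 0.05132192843106082
[[ 0.986 -0.055  0.159]
 [-0.166 -0.469  0.867]
 [ 0.027 -0.881 -0.472]]
[[0.4064, -0.0205, 0.0135], [0.4519, 0.0246, 0.0203], [0.4903, 0.052, 0.0351]]
 normal [-0.022  0.044  0.999]
```

View pics/s6.png

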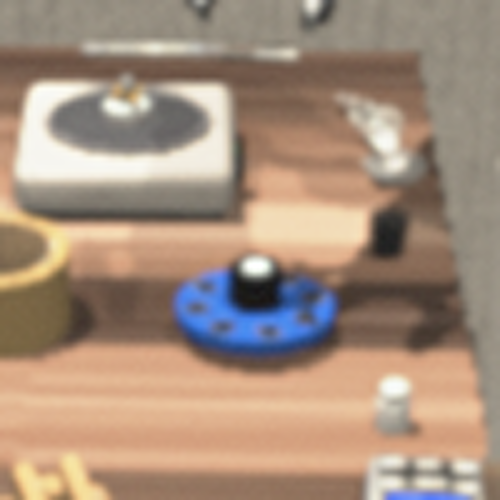

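The rotor lies flat with its knob up at (255,285) in the crop, released and clear of the tape roll and weight. I'll bring the tool vertical and move aside to measure it.

Emit:
jog_arm:
  increments:
    - [[0.6,0,0.34,0.05,-0.61,0.11,0],[0.6,0,0.34,0.05,-0.61,0.11,0],[0.6,0,0.34,0.05,-0.61,0.11,0],[0.6,0,0.34,0.05,-0.61,0.11,0],[0.6,0,0.34,0.05,-0.61,0.11,0],[0.6,0,0.34,0.05,-0.61,0.11,0],[0.6,0,0.34,0.05,-0.61,0.11,0],[0.6,0,0.34,0.05,-0.61,0.11,0],[0.6,0,0.34,0.05,-0.61,0.11,0],[0.6,0,0.34,0.05,-0.61,0.11,0]]

```text
time_s: 14.4
ee_pos: [0.4537, 0.2276, 0.2238]
ee_rot: [3.129, -0.241, 0.003]
contact_force: [0.1, -1.5, 0.8]
grip_width: 0.0515
```

```bash
python3 - <<'E'
from h import *
s=robot.get_state();print(s['joint_pos'].round(3),s['ee_pos'].round(4));print(cv2.Rodrigues(s['ee_rot'])[0].round(3))
cs=[grab('top') for _ in range(4)]; c=cs[0]; c['pixels']=np.mean([k['pixels'].astype(float) for k in cs],0).round().astype(np.uint8)
P=cloud(c);hsv=cv2.cvtColor(c['pixels'],cv2.COLOR_RGB2HSV)
m=((hsv[...,0]>100)&(hsv[...,0]<130)&(hsv[...,1]>140)&(P[...,2]<.04)).astype(np.uint8)
n,L,st,ce=cv2.connectedComponentsWithStats(m); i=1+np.argmax(st[1:,4]); 
cn=max(cv2.findContours((L==i).astype(np.uint8),cv2.RETR_EXTERNAL,cv2.CHAIN_APPROX_NONE)[0],key=len)
e=cv2.fitEllipse(cn); print('disc',st[i],e,plane(c,[e[0]],.018))
# rectified overhead patches: grid in plane z
def patch(x0,y0,z,half,N=400):
    g=np.linspace(-half,half,N); X,Y=np.meshgrid(y0-g,x0-g)  # cols = -y, rows=-x
    uv=proj(c,np.c_[Y.ravel(),X.ravel(),np.full(N*N,z)]).astype(np.float32).reshape(N,N,2)
    return cv2.remap(c['pixels'],uv[...,0],uv[...,1],cv2.INTER_CUBIC)
d=plane(c,[e[0]],.018)[0]
a=patch(d[0],d[1],.0445,.03); b=patch(.534,-.206,.058,.03)
cv2.imwrite('pics/p7.png',np.hstack([a,b])[:,:,::-1]); np.savez('p7.npz',a=a,b=b,d=d)
E
```

```text
[ 0.401 -0.159  1.488 -0.004  1.812  0.553] [0.4537 0.2276 0.2238]
[[ 0.988 -0.153  0.001]
 [-0.153 -0.988 -0.004]
 [ 0.002  0.004 -1.   ]]
disc [249 191  35  36 578] ((266.77813720703125, 209.11318969726562), (32.90810012817383, 34.77999496459961), 18.505002975463867) [[0.44861846 0.00401876 0.018     ]]
```

View pics/p7.png

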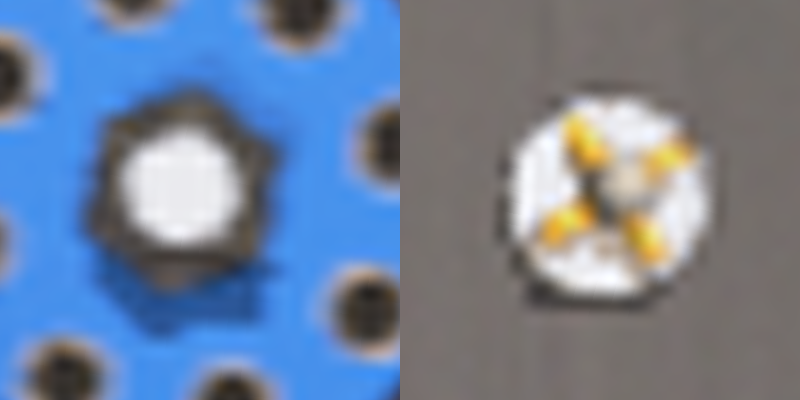

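The rectified patch shows the hexagonal knob centred near (181,187), with its upper corner about 4° clockwise of +x. On the right, the pin cross is centred near (617,191) at roughly 34° mod 90. I'll refine those numbers.

```bash
python3 - <<'E'
import numpy as np,cv2
z=np.load('p7.npz');a,b,d=z['a'],z['b'],z['d'];print(d)
for th in (70,85,100):
    m=(cv2.GaussianBlur(a,(0,0),3).max(2)<th).astype(np.uint8)
    m[:90-10]=0; yy,xx=np.mgrid[:400,:400]; m[(xx-181)**2+(yy-187)**2>118**2]=0
    cs=cv2.findContours(m,cv2.RETR_EXTERNAL,cv2.CHAIN_APPROX_NONE)[0]; c=max(cs,key=cv2.contourArea); h=cv2.convexHull(c)
    mo=cv2.moments(h); cx,cy=mo['m10']/mo['m00'],mo['m01']/mo['m00']
    p=c[:,0,:]-[cx,cy]; az=np.arctan2(-p[:,0],-p[:,1]); r=np.hypot(*p.T); 
    G=np.radians(np.arange(0,360,2)); R=np.array([r[np.argmin(abs(np.angle(np.exp(1j*(az-g)))))] for g in G])
    F=(R*np.exp(-6j*G)).sum(); print('knob',th,cv2.contourArea(h)*.15**2,cx,cy,'xy',d[0]+(199.5-cy)*.00015,d[1]+(199.5-cx)*.00015,'corner az',np.degrees(-np.angle(F)/6) if 0 else np.degrees(np.angle(F.conj())/6))
hsv=cv2.cvtColor(b,cv2.COLOR_RGB2HSV)
for s in (110,150):
    m=(hsv[...,0]<30)&(hsv[...,0]>12)&(hsv[...,1]>s)&(hsv[...,2]>120); ys,xs=np.nonzero(m)
    n,L,st,ce=cv2.connectedComponentsWithStats(m.astype(np.uint8)); ce=ce[1:][st[1:,4]>100];print(ce.round(0).tolist())
    cx,cy=ce.mean(0); az=np.arctan2(-(xs-cx),-(ys-cy)); rr=np.hypot(xs-cx,ys-cy)
    print('pins',cx,cy,.534+(199.5-cy)*.00015,-.206+(199.5-cx)*.00015,np.degrees(np.angle((rr*np.exp(4j*az)).sum())/4))
E
```

```text
[0.44861846 0.00401876 0.018     ]
knob 70 10.40625 216.93297297297298 261.48288288288285 xy 0.4393210323888803 0.001403809997978821 corner az 22.271275101183026
knob 85 232.2 159.91335594315245 228.78330103359173 xy 0.444225969666274 0.0099567525524519 corner az -16.943267672075436
knob 100 585.1125 181.43337819650068 193.10049349484072 xy 0.4495783907970866 0.006728749214449664 corner az -11.924729605401865
[[185.0, 147.0], [267.0, 158.0], [169.0, 222.0], [241.0, 239.0]]
pins 215.49720835876778 191.5529374651011 0.5351920593802348 -0.20839958125381516 32.43693542293312
[[184.0, 147.0], [265.0, 159.0], [171.0, 221.0], [240.0, 239.0]]
pins 214.9552917806102 191.6258489398026 0.5351811226590296 -0.20831829376709152 32.68387729591415
```

Emit:
jog_arm:
  increments:
    - [[0.7,-0.005,-0.368,-0.2,0,0,-0.25],[0.7,-0.005,-0.368,-0.2,0,0,-0.25],[0.7,-0.005,-0.368,-0.2,0,0,-0.25],[0.7,-0.005,-0.368,-0.2,0,0,-0.25],[0.7,-0.005,-0.368,-0.2,0,0,-0.25],[0.7,-0.005,-0.368,-0.2,0,0,-0.25],[0.7,-0.005,-0.368,-0.2,0,0,-0.25],[0.7,-0.005,-0.368,-0.2,0,0,-0.25],[0.7,-0.005,-0.368,-0.2,0,0,-0.25],[0.7,-0.005,-0.368,-0.2,0,0,-0.25]]

```text
time_s: 15.85
ee_pos: [0.4504, 0.004, 0.1027]
ee_rot: [-3.004, 0.92, -0.002]
contact_force: [0.6, -0.1, 0.0]
grip_width: 0.0599
```

Emit:
jog_arm:
  increments:
    - [[0.7,0,0,-0.1,0,0,0],[0.7,0,0,-0.2,0,0,0],[0.7,0,0,-0.2,0,0,0],[0.7,0,0,-0.2,0,0,0],[0.7,0,0,-0.2,0,0,0],[0.7,0,0,-0.1,0,0,0],[0.7,0,0,0,0,0,0],[0.7,0,0,0,0,0,0],[0.7,0,0,0,0,0,0],[0.7,0,0,0,0,0,0]]

```text
time_s: 17.1
ee_pos: [0.4512, 0.006, 0.0434]
ee_rot: [3.005, -0.913, 0.002]
contact_force: [-0.4, 0.3, -1.0]
grip_width: 0.0599
```

Emit:
jog_arm:
  increments:
    - [[0.7,0,0,-0.1,0,0,0],[0.7,0,0,-0.12,0,0,0],[0.7,0,0,-0.1,0,0,0],[0.7,0,0,0,0,0,0],[0,0,0,0,0,0,0],[0,0,0,0,0,0,0],[0,0,0,0,0,0,0],[0,0,0,0,0,0,0],[0,0,0,0,0,0,0],[0,0,0,0,0,0,0]]
  squeeze: 30

```text
time_s: 18.35
ee_pos: [0.4512, 0.0061, 0.0243]
ee_rot: [3.005, -0.913, 0.002]
contact_force: [-1.1, 0.3, 3.3]
grip_width: 0.0281
```

Emit:
jog_arm:
  increments:
    - [[0,0,0,0.2,0,0,0],[0,0,0,0.5,0,0,0],[0,0,0,0.6,0,0,0],[0,0,0,0.53,0,0,0],[0,0.2,-0.5,0,0,0,0],[0,0.25,-0.65,0,0,0,0],[0,0.25,-0.65,0,0,0,0],[0,0.25,-0.65,0,0,0,0],[0,0.25,-0.65,0,0,0,0],[0,0.2,-0.473,0,0,0,0]]
  squeeze: 60

```text
time_s: 19.6
ee_pos: [0.5351, -0.21, 0.1332]
ee_rot: [3.005, -0.915, -0.001]
contact_force: [0.1, 0.4, -1.0]
grip_width: 0.0269
```

```bash
python3 - <<'E'
from h import *
s=robot.get_state();print(s['joint_pos'].round(3),s['ee_pos'].round(4),s['contact_force'].round(2),s['grip_width'])
import time
im=[]
for n in ['side','top']:
    c=grab(n);P=cloud(c);hsv=cv2.cvtColor(c['pixels'],cv2.COLOR_RGB2HSV)
    m=(hsv[...,0]>100)&(hsv[...,0]<130)&(hsv[...,1]>140)&(np.linalg.norm(P-s['ee_pos'],axis=2)<.1)
    q=P[m];print(n,m.sum(),np.percentile(q,[1,50,99],axis=0).round(4).tolist());w,V=np.linalg.eigh(np.cov(q.T)); print(' normal',V[:,0].round(3))
    k=max(cv2.findContours(m.astype(np.uint8),cv2.RETR_EXTERNAL,cv2.CHAIN_APPROX_NONE)[0],key=len)
    h=cv2.convexHull(k)[:,0,:]; zt=s['ee_pos'][2]-.0243+.0205
    X=plane(c,h,zt)[:,:2]; print(' circ',cv2.minEnclosingCircle(X.astype(np.float32)),s['ee_pos'][:2])
    u=proj(c,s['ee_pos'])[0].astype(int)
    im.append(cv2.resize(c['pixels'][u[1]-45:u[1]+45,u[0]-50:u[0]+50,::-1],(400,360),interpolation=cv2.INTER_CUBIC))
cv2.imwrite('pics/s8.png',np.hstack(im))
E
```

```text
[-4.330e-01  2.700e-02  1.471e+00 -1.000e-03  1.645e+00  1.580e-01] [ 0.5351 -0.21    0.1332] [ 0.13  0.37 -1.05] 0.026937192502337115
side 111 [[0.4944, -0.2147, 0.1228], [0.5381, -0.1849, 0.1287], [0.5731, -0.1635, 0.1333]]
 normal [0.007 0.057 0.998]
 circ ((0.5354593396186829, -0.18995466828346252), 0.04203956201672554) [ 0.53508921 -0.20998074]
top 221 [[0.4923, -0.2466, 0.1252], [0.5386, -0.1886, 0.1293], [0.5732, -0.1682, 0.1328]]
 normal [ 0.028 -0.005  1.   ]
 circ ((0.5418502688407898, -0.1862565577030182), 0.0343661867082119) [ 0.53508921 -0.20998074]
```

View pics/s8.png

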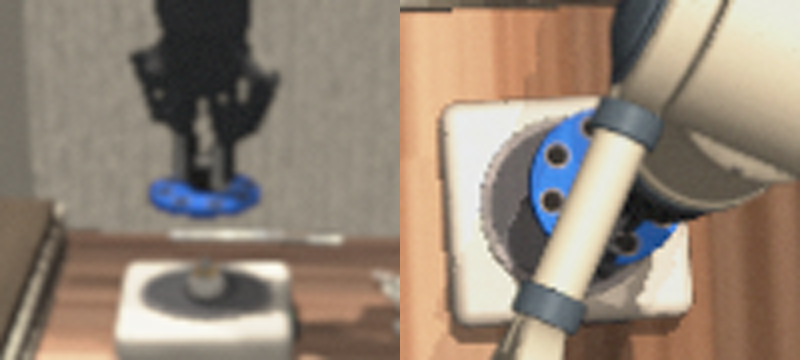

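The rotor is held level at (206,195) left, straight above the spindle at (206,280). Lowering onto it.

Emit:
jog_arm:
  increments:
    - [[0,0,0,-0.1,0,0,0],[0,0,0,-0.15,0,0,0],[0,0,0,-0.15,0,0,0],[0,0,0,-0.1,0,0,0],[0,0,0,-0.06,0,0,0],[0,0,0,0,0,0,0],[0,0,0,0,0,0,0],[0,0,0,0,0,0,0],[0,0,0,0,0,0,0],[0,0,0,0,0,0,0]]

```text
time_s: 20.95
ee_pos: [0.535, -0.2084, 0.1001]
ee_rot: [3.005, -0.913, 0.001]
contact_force: [-0.2, -0.5, -1.8]
grip_width: 0.0268
```

Emit:
jog_arm:
  increments:
    - [[0,0,0,-0.03,0,0,0],[0,0,0,-0.03,0,0,0],[0,0,0,-0.03,0,0,0],[0,0,0,-0.03,0,0,0],[0,0,0,-0.03,0,0,0],[0,0,0,-0.03,0,0,0],[0,0,0,-0.03,0,0,0],[0,0,0,0,0,0,0],[0,0,0,0,0,0,0],[0,0,0,0,0,0,0]]

```text
time_s: 22.2
ee_pos: [0.5351, -0.2083, 0.0875]
ee_rot: [3.005, -0.913, 0.001]
contact_force: [-0.2, -0.7, -1.4]
grip_width: 0.0271
```

Emit:
jog_arm:
  increments:
    - [[0,0,0,-0.02,0,0,0],[0,0,0,-0.02,0,0,0],[0,0,0,-0.02,0,0,0],[0,0,0,-0.02,0,0,0],[0,0,0,0,0,0,0],[0,0,0,0,0,0,0],[0,0,0,0,0,0,0],[0,0,0,0,0,0,0],[0,0,0,0,0,0,0],[0,0,0,0,0,0,0]]

```text
time_s: 23.45
ee_pos: [0.5352, -0.2084, 0.0845]
ee_rot: [3.005, -0.913, 0.003]
contact_force: [-4.4, 1.0, 6.9]
grip_width: 0.027
```

Emit:
jog_arm:
  increments:
    - [[0,0,0,0,0,0,0.1],[0,0,0,0,0,0,0.1],[0,0,0,0,0,0,0.1],[0,0,0,0,0,0,0.1],[0,0,0,0,0,0,0.1],[0,0,0,0,0,0,0.1],[0,0,0,0,0,0,0.1],[0,0,0,0,0,0,0],[0,0,0,0,0,0,0],[0,0,0,0,0,0,0]]

```text
time_s: 24.7
ee_pos: [0.5357, -0.2089, 0.0845]
ee_rot: [3.054, -0.728, 0.005]
contact_force: [-0.9, -0.3, 6.7]
grip_width: 0.0272
```

Emit:
jog_arm:
  increments:
    - [[0,0,0,0,0,0,0.1],[0,0,0,0,0,0,0.1],[0,0,0,0,0,0,0.1],[0,0,0,0,0,0,0.1],[0,0,0,0,0,0,0.1],[0,0,0,0,0,0,0.1],[0,0,0,0,0,0,0],[0,0,0,0,0,0,0],[0,0,0,0,0,0,0],[0,0,0,0,0,0,0]]

```text
time_s: 25.95
ee_pos: [0.536, -0.2091, 0.0845]
ee_rot: [3.088, -0.567, 0.006]
contact_force: [0.2, -1.2, 4.9]
grip_width: 0.0274
```

Emit:
jog_arm:
  increments:
    - [[0,0,0,0,0,0,0.2],[0,0,0,0,0,0,0.2],[0,0,0,0,0,0,0.2],[0,0,0,0,0,0,0.2],[0,0,0,0,0,0,0.2],[0,0,0,0,0,0,0.2],[0,0,0,0,0,0,0.2],[0,0,0,0,0,0,0.2],[0,0,0,0,0,0,0.2],[0,0,0,0,0,0,0.2]]

```text
time_s: 27.2
ee_pos: [0.535, -0.2081, 0.082]
ee_rot: [3.141, -0.018, 0.0]
contact_force: [3.5, -0.6, -0.2]
grip_width: 0.0272
```

The rotor has dropped into the slots. Pressing it gently home.

Emit:
jog_arm:
  increments:
    - [[0,0,0,0,0,0,0.1],[0,0,0,-0.02,0,0,0.1],[0,0,0,-0.02,0,0,0],[0,0,0,-0.02,0,0,0],[0,0,0,-0.02,0,0,0],[0,0,0,-0.02,0,0,0],[0,0,0,0,0,0,0],[0,0,0,0,0,0,0],[0,0,0,0,0,0,0],[0,0,0,0,0,0,0]]

```text
time_s: 28.45
ee_pos: [0.5348, -0.2083, 0.0765]
ee_rot: [3.141, 0.033, 0.0]
contact_force: [1.1, 0.2, -0.4]
grip_width: 0.0273
```

Emit:
jog_arm:
  increments:
    - [[0,0,0,-0.015,0,0,0],[0,0,0,-0.015,0,0,0],[0,0,0,0,0,0,0],[0,0,0,0,0,0,0],[0,0,0,0,0,0,0],[0,0,0,0,0,0,0],[0,0,0,0,0,0,0],[0,0,0,0,0,0,0],[0,0,0,0,0,0,0],[0,0,0,0,0,0,0]]

```text
time_s: 29.7
ee_pos: [0.535, -0.2084, 0.0764]
ee_rot: [3.14, 0.033, 0.002]
contact_force: [-3.7, 2.4, 7.2]
grip_width: 0.0273
```

Firm contact at the home height. Release and withdraw upward, then aside.

Emit:
jog_arm:
  increments:
    - [[0.6,0,0,0.02,0,0,0],[0.6,0,0,0,0,0,0],[0.6,0,0,0,0,0,0],[0.6,0,0,0,0,0,0],[0.6,0,0,0.1,0,0,0],[0.6,0,0,0.3,0,0,0],[0.6,0,0,0.6,0,0,0],[0.6,0,0,0.8,0,0,0],[0.6,0,0,0.8,0,0,0],[0.6,0,0,0.4,0,0,0]]

```text
time_s: 30.95
ee_pos: [0.5356, -0.2086, 0.2618]
ee_rot: [3.138, 0.033, 0.011]
contact_force: [0.2, -0.6, 0.3]
grip_width: 0.0512
```

Emit:
jog_arm:
  increments:
    - [[0.6,-0.1,0.9,0,0,0,0],[0.6,-0.1,0.9,0,0,0,0],[0.6,-0.1,0.9,0,0,0,0],[0.6,-0.1,0.9,0,0,0,0],[0.6,-0.1,0.9,0,0,0,0],[0.6,-0.1,0.9,0,0,0,0],[0.6,-0.1,0.5,0,0,0,0],[0.6,0,0,0,0,0,0],[0.6,0,0,0,0,0,0],[0.6,0,0,0,0,0,0]]

```text
time_s: 32.2
ee_pos: [0.4933, 0.1446, 0.2565]
ee_rot: [3.141, 0.03, 0.002]
contact_force: [-0.8, 0.6, 0.3]
grip_width: 0.0509
```

```bash
python3 - <<'E'
from h import *
s=robot.get_state();print(s['ee_pos'].round(4),s['contact_force'].round(2),s['grip_width'])
im=[]
for n in ['side','top']:
    c=grab(n);P=cloud(c);hsv=cv2.cvtColor(c['pixels'],cv2.COLOR_RGB2HSV)
    m=(hsv[...,0]>100)&(hsv[...,0]<130)&(hsv[...,1]>140)&(np.linalg.norm(P-[.535,-.208,.07],axis=2)<.08)
    q=P[m];z=q[:,2];q2=q[abs(z-np.median(z))<.006];w,V=np.linalg.eigh(np.cov(q2.T)); print(n,m.sum(),np.percentile(q,[1,50,99],axis=0).round(4).tolist(),' normal',V[:,0].round(3))
    k=max(cv2.findContours(m.astype(np.uint8),cv2.RETR_EXTERNAL,cv2.CHAIN_APPROX_NONE)[0],key=len)
    print(cv2.minEnclosingCircle(plane(c,k[:,0,:],.0725)[:,:2].astype(np.float32)))
    u=proj(c,[.5,-.12,.05])[0].astype(int)
    im.append(cv2.resize(c['pixels'][u[1]-75:u[1]+75,u[0]-83:u[0]+83,::-1],(400,360),interpolation=cv2.INTER_CUBIC))
cv2.imwrite('pics/s9.png',np.hstack(im))
E
```

```text
[0.4933 0.1446 0.2565] [-0.79  0.63  0.26] 0.0509129987454003
side 165 [[0.4936, -0.2303, 0.0639], [0.5321, -0.1869, 0.0722], [0.5713, -0.1633, 0.0825]]  normal [-0.007  0.055  0.998]
((0.5308422446250916, -0.1931607872247696), 0.04871346801519394)
top 630 [[0.491, -0.2487, 0.0676], [0.529, -0.2022, 0.0728], [0.5749, -0.1652, 0.0845]]  normal [-0.007  0.005  1.   ]
((0.5338784456253052, -0.2073952555656433), 0.04471870884299278)
```

View pics/s9.png

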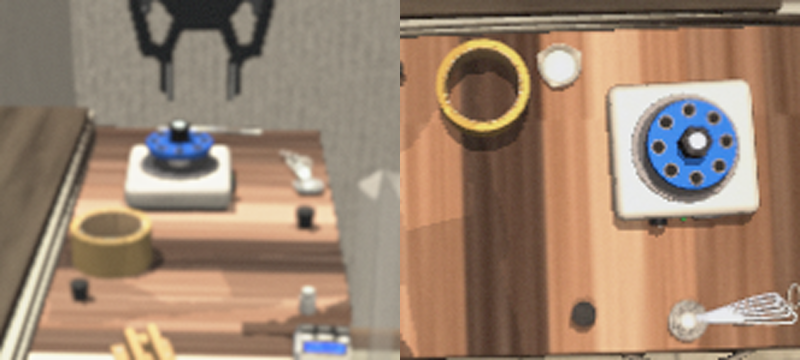

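The rotor sits on the spindle at (692,145) right. Its disc top is at 72.8 mm against 72.5 mm expected, and it is level. The bystanders are in place. Handing in.

```bash
python3 -c "
from bench import robot
print(robot.job_done())"
```

```text
the job is handed in; nothing more can be done
None
```

The rotor is home and level on the centrifuge spindle, and the job was handed in at about 32 s of the 72 s allowed.

- **Taking it out and laying it down:** I gripped the rotor by its knob with the tool tilted 30° and lifted it straight out of the stand. I turned it knob up, laid it flat on the chest top at about (0.45, 0.01) and let go.
- **Setting it on the spindle:** I gripped the knob again from above and lowered the rotor until it rode on the pins. I then turned it about 35° while pressing with roughly 8 N, until it dropped over the pins.

**Last checks:**
- **Height:** pressing it home stopped at a TCP height of 76.4 mm, against 76.3 mm expected. The camera put the disc's top at 72.8 mm, against 72.5 mm expected.
- **Level:** the top view has the disc level within about 0.5°. The side view's fit says about 3°, but it rests on few pixels and gave similar tilts each time, so I trust the top view.
- **Surroundings:** the gripper is open and clear of everything. The tape roll, weight and stopper looked unmoved in the last pictures. The scale is only partly in view there and also looks in place.

**What disagreed:** the first knob grip was not square on the flats, with a 30–31 mm opening instead of 28 mm, but it held without trouble. The second grip was square at first, at 28.1 mm, and read about 27 mm under the firmer squeeze used after that.

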